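Align the two quarter-turn fasteners and hold the access cover shut

TASK

The spring-lifted access cover of the yellow unit on the welding bench is to be held shut so that a colleague can put its screws in. Turn both red wing fasteners until each is in line with its white line on the cover, so that their keys go through the slots in the frame, then press the cover firmly down until it sits flush on the frame and finish while still holding it pressed there. Leave the tools and parts lying about undisturbed.

Things in the scene. Friction and masses are not known exactly. Their poses are not given: they have to be found in the camera images.
- unit: the yellow steel unit, fixed to the bench: 320 long (its x axis, front faces -x), 260 wide (y), 110 mm high; origin at the centre of its underside. The grey cover lies over its front 235 mm, hinged at its far end 75 mm behind the unit's centre; behind that is a fixed dark deck, level with the frame's rim
- cover (a joint): opening angle of the cover, rad: 0 = flush on the rigid rim, 0.09 = lifted by its spring to its upper stop, as at the start (fasteners and pad then 16 mm higher than shut). Springs up again when let go. At the pad 5 N starts it down; below 0.017 it squeezes the frame's rubber seats (8 N rising to 17 N at 0), then it is rigid; down fully home means below 0.014. With a fastener out of line it jams at about 0.045
- press_pad (a point): middle of the top of the black rubber pad, 40 x 40 mm, 3 mm thick, on the cover half-way between the fasteners: a good place to press. Axes along the cover: x to the rear (hinge), y left, z square to it; hinge line 180 mm to the rear. With the cover shut its top is 117 mm above the bench
- wing_left (a point): centre of the left (+y) fastener's red wing: upright bar 44 mm long (x axis here), 12 thick (y), 26 high (z), white stripe along its top. On the turning axis (z, square to the cover), 17 mm above the cover's upper face; steel collar 24 mm across below the wing, 4 mm high. The axis is 180 mm in front of the hinge line, 70 mm to +y of the cover's middle. Rides on the cover
- wing_right (a point): centre of the right (-y) fastener's red wing: upright bar 44 mm long (x axis here), 12 thick (y), 26 high (z), white stripe along its top. On the turning axis (z, square to the cover), 17 mm above the cover's upper face; steel collar 24 mm across below the wing, 4 mm high. The axis is 180 mm in front of the hinge line, 70 mm to -y of the cover's middle. Rides on the cover
- turn_left (a joint): angle of the left fastener, rad, positive anticlockwise from above. 0 = wing in line with the white line (front to back) on the cover: only then its key fits the frame's slot (about 0.2 play either way). Starts out by 0.75 to 1.35 rad anticlockwise; turns on past the line to +-1.65 with no stop or click there; takes 0.06 N m and stays where left
- turn_right (a joint): angle of the right fastener, rad, positive anticlockwise from above. 0 = wing in line with the white line (front to back) on the cover: only then its key fits the frame's slot (about 0.2 play either way). Starts out by 0.75 to 1.35 rad clockwise; turns on past the line to +-1.65 with no stop or click there; takes 0.06 N m and stays where left
- screwdriver: a screwdriver, 190 mm, lying near the unit; a bystander, to be left alone
- wrench: a steel wrench, 180 mm, lying near the unit; a bystander, to be left alone
- tape_measure: a blue tape measure standing on edge, 60 x 38 x 60 mm; origin under its centre; a bystander, to be left alone
- flap_disc: an orange grinding disc, 75 mm across, 10 mm thick, lying on the unit's dark rear deck behind the cover; origin under its centre; a bystander, to be left alone
- tube_offcut: a square steel tube offcut, 50 x 50 x 80 mm, standing; origin under its centre; a bystander, to be left alone
- wire_spool: a copper-coloured wire spool, 80 mm across, 45 mm high; origin under its centre; a bystander, to be left alone

How it is judged:
By the outcome, as a careful person would: the job done as asked, in the order asked, and still so for the second after the job is handed in, while the arm keeps its last pose, push and grip.
It also fails if it takes over 61 s, if anything falls off the work surface, if the arm or the gripper's body presses on something with over 40 N, if the wrist force passes 120 N, or if a joint passes its speed limit or range.

ROBOT

A 6-joint arm with a two-finger parallel gripper is mounted at the origin on the work surface. World frame = base frame: x ahead of the robot, y to its left, z up, the work surface at z = 0. Lengths are in mm, angles in rad, forces in N, time in s.
With the tool pointing down it reaches from about 300 to 875 mm from the base axis. Payload 4.2 kg.
Tool frame: the origin (TCP) lies on the centre line of the jaws, within the pads' length; the fingertips stand 25 mm ahead of it and the grasp point (between the pads) lies 6 mm ahead of it; z points along the fingers, y is the direction in which the jaws open and shut (so a half turn about z gives the same grasp; the last joint's range is limited). The gripper opens to 85 mm and grips with 20 to 120 N. Pads are 22 mm wide; open, the fingers measure 114 mm over their backs; the gripper's body (76 mm by 85 mm) begins 54 mm behind the grasp point. The pads swing forward as they close: fully open they stand 13 mm farther back than shut.
Start: joints at [1.233, 0.32, 1.565, -0, 1.257, -0.02], TCP at [179.676, 546.219, 256.338] pointing down, gripper open.
Joint ranges: [-3.11, 3.11], [-0.84, 2.01], [0.21, 2.61], [-1.34, 4.49], [0.05, 2.63], [-2.56, 2.56]. Speed limits (rad/s): [2.57, 2.57, 3.14, 3.14, 3.14, 3.14].

INTERFACE

Orientations are given as a rotation vector (axis times angle).
In Python, from cell import robot, viewer gives the robot as it stands.
- The arm moves only by the tool step_arm, never from a script. Its argument "plan" is a list of rows, each a list of 5 numbers: the gripper's target within -1 to 1 (fully open at 1, half-way at 0, shut at -1), then the shift along the world's x, y, z as a fraction of full scale, then the turn about the world's z as a fraction of full scale. In form: [[fingers, tx, ty, tz, spin], ...]. A call has 1 to 8 rows; each row is the pose to reach, as a shift and turn from the pose commanded when the call began; what a row does not reach only later rows make up. Full scale, the value 1, is 0.2 m for a shift and pi/2 rad for a turn. A row lasts 1/10 s, in which the tool goes at most 50 mm and 8.59 degrees, less where a joint would pass 70% of its speed; a pose out of reach is approached as far as the arm can. A call with a number of a shift or a turn outside -1 to 1 is refused whole. A call with a gripper value outside its range is refused whole. The fingers move at their own pace and stop on an object; "newtons" is the grip in N (left out, the last holds). Time passes only in rows, so rows that repeat a pose let the fingers close. It gives the time, the measured TCP pose, the force and the opening at its end, in the units of the state.
- robot.read_state(): the state, without advancing time (a new reading comes with each control period).
- viewer.get_image(name): name is "scene" or "top"; returns a dict with "color" (400x640x3 uint8, red, green, blue), "mtx" (3x3 intrinsics, pixels), "k1" (the pictures are not rectified: a ray, as slopes to the right and down, at radius r is drawn at 1 + k1 r^2 times it, then the intrinsics apply), "position" and "orientation" of the camera in the world. Camera axes: x right, y down, z forward; pixel columns grow to the right and rows downward; lengths in mm; the calibration is good to about 2 mm. A picture is of the moment at which its call begins. There is no depth.
- robot.job_done(): hands the job in, once; it reports no verdict.
The state is a dict: "t": time; "joint_positions": joint angles; "joint_vel": joint speeds; "joint_torque": joint torques, N m; "ee_pos": TCP position; "tool_rot": TCP orientation; "force": force on the tool from outside, world axes, zero at the start; "torque": the same for the moment, N m; "grip_width": opening from 0.0 (shut) to 1.0 (fully open).
Only numpy, scipy, OpenCV 4.12 (cv2) and the standard library are available. Lean on these libraries where they do the work, as an engineer would, in place of code of your own. Each camera call takes 0.05 s, during which the arm holds its last target.

## Working session

There is one attempt and no reset: what is moved stays moved. The work goes in short steps, Python scripts to look and compute and a tool call to move; the robot and the scene stay as the last step left them, time stands still between calls to the robot, and variables do not carry over. Pictures are saved under pics/ and viewed, and the job is handed in when it is done.

Besides the shell and the picture viewer there is one more tool, called after "Emit:" in YAML: its name, and indented under it one key for each argument. step_arm: Moves the arm, as the interface text tells. Its arguments: {"type":"object","properties":{"plan":{"type":"array"},"newtons":{"type":"number"}},"required":["plan"]}

```bash
mkdir -p pics; ls; cat > h.py <<'E'
import numpy as np,cv2
from cell import robot,viewer
from scipy.spatial.transform import Rotation as R
def rot(o):
    o=np.array(o,float)
    return o if o.shape==(3,3) else R.from_rotvec(o).as_matrix()
def get(n,save=None):
    im=viewer.get_image(n)
    if save: cv2.imwrite('pics/'+save,im['color'][:,:,::-1])
    return im
def ray(im,u,v):
    K=np.array(im['mtx']);k=im['k1']
    p=cv2.undistortPoints(np.array([[[u,v]]],float),K,np.array([k,0,0,0.]))[0,0]
    return np.array(im['position']),rot(im['orientation'])@np.array([p[0],p[1],1])
def onz(im,u,v,z):
    o,d=ray(im,u,v);return o+d*(z-o[2])/d[2]
def proj(im,P):
    q=rot(im['orientation']).T@(np.array(P,float)-np.array(im['position']))
    x=q[:2]/q[2];x=x*(1+im['k1']*(x@x));K=np.array(im['mtx'])
    return K[:2,:2]@x+K[:2,2]
E
python3 - <<'E'
from h import *
for n in('scene','top'):
    im=get(n,n+'0.png');print(n,im['mtx'],im['k1'],im['position'],im['orientation'])
print(robot.read_state())
E
```

```text
pics
scene [[416.04345998   0.         321.09814582]
 [  0.         416.04345998 208.84177688]
 [  0.           0.           1.        ]] 0.0032254565695107973 [1263.84925788 -258.54208346  777.43827584] [-2.01925574 -1.28391361  0.56111135]
top [[425.57335965   0.         318.20522982]
 [  0.         425.57335965 207.02164101]
 [  0.           0.           1.        ]] 0.030080872150665506 [533.70376505  63.8518331  963.51048113] [-2.20183962  2.17195682 -0.10474723]
{'t': 0.1, 'joint_positions': array([ 1.23296862e+00,  3.20264385e-01,  1.56556531e+00, -2.58717932e-05,
        1.25739762e+00, -2.00012503e-02]), 'joint_vel': array([-0.00096341, -0.00081677, -0.00288219,  0.00036275,  0.00163768,
        0.00019259]), 'joint_torque': array([ 8.66019218e-05, -4.16408336e+01, -2.34701765e+01, -1.75274927e-04,
        5.17845416e-03,  2.21290016e-06]), 'ee_pos': array([179.56789177, 545.83582313, 255.54216896]), 'tool_rot': array([-4.97087262e-01, -3.10174574e+00,  2.53338903e-03]), 'force': array([ 0.58056947, -0.38231806, -0.32481149]), 'torque': array([ 0.01036303,  0.03753785, -0.00253337]), 'grip_width': 1.0023106235746821}
```

View pics/top0.png

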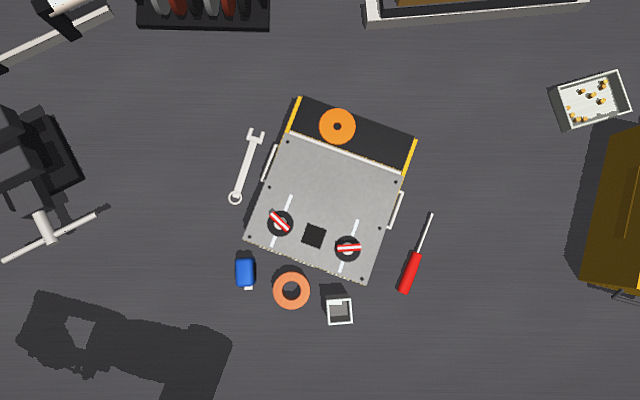

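View pics/scene0.png

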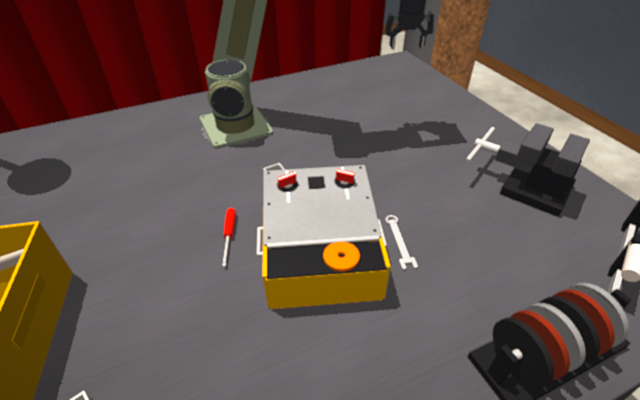

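```bash
python3 - <<'E'
from h import *
im=get('top');c=im['color'].astype(int)
red=((c[...,0]>130)&(c[...,1]<70)&(c[...,2]<70)).astype(np.uint8)
hsv=cv2.cvtColor(im['color'],cv2.COLOR_RGB2HSV)
roi=np.zeros_like(red);roi[200:270,255:370]=1
white=((c.min(2)>215)).astype(np.uint8)
big=im['color'][190:300,230:390,::-1]
cv2.imwrite('pics/z0.png',cv2.resize(big,None,fx=5,fy=5,interpolation=cv2.INTER_CUBIC))
for name,(u,v) in dict(L=(280,222),R=(348,248)).items():
    m=np.zeros_like(red);cv2.circle(m,(u,v),16,1,-1)
    for w,mask in (('red',red&m),('stripe',white&m),('both',(red|white)&m)):
        n=int(mask.sum())
        if n<8: print(name,w,n);continue
        if w=='stripe':
            k,lab,st,ce=cv2.connectedComponentsWithStats(mask); 
            i=1+np.argmax(st[1:,4]);mask=(lab==i).astype(np.uint8)
        ys,xs=np.nonzero(mask)
        P=np.array([onz(im,x,y,160)[:2] for x,y in zip(xs,ys)])
        mu=P.mean(0);ev,E=np.linalg.eigh(np.cov((P-mu).T));d=E[:,1]
        print(name,w,n,mu.round(1),'ang',np.arctan(d[1]/d[0]).round(3),'len',(np.ptp((P-mu)@d)).round(1),(np.ptp((P-mu)@E[:,0])).round(1))
# pad
blk=((c.max(2)<45)).astype(np.uint8);blk[:]*=roi
k,lab,st,ce=cv2.connectedComponentsWithStats(blk)
for i in range(1,k):
    if st[i,4]>60: print('blk',st[i],onz(im,*ce[i],133).round(1))
E
```

```text
L red 67 [570.  124.9] ang 0.861 len 42.7 13.0
L stripe 70 [572.3 126.8] ang 0.81 len 42.8 3.0
L both 137 [571.  125.6] ang 0.498 len 44.6 47.6
R red 66 [522.8  -5.3] ang -1.502 len 43.4 13.3
R stripe 76 [524.1  -6.3] ang -1.493 len 41.7 3.9
R both 142 [522.9  -5.4] ang -1.146 len 44.9 45.3
blk [335 239  23  12  69] [ 5.342e+02 -1.000e-01  1.330e+02]
```

View pics/z0.png

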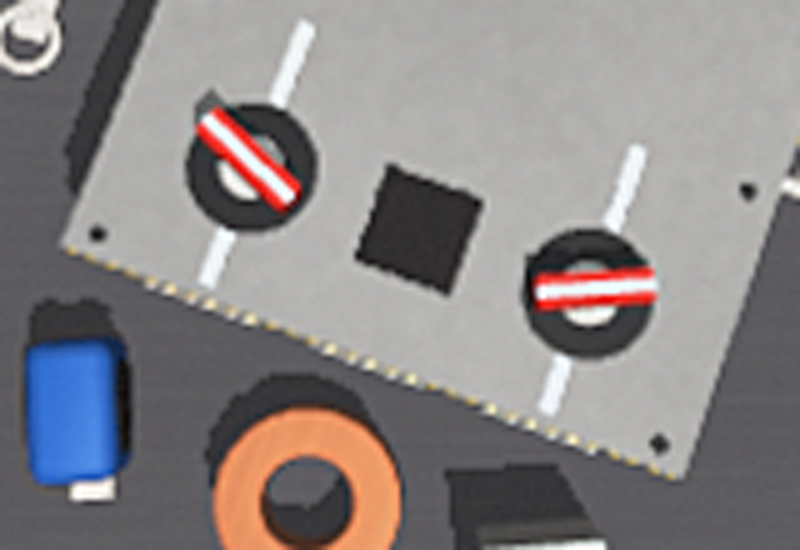

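Emit:
step_arm:
  plan:
    - [0, 1, -1, 0.2, 0.718]
    - [0, 1, -1, 0.2, 0.718]
    - [0, 1, -1, 0.2, 0.718]
    - [0, 1, -1, 0.2, 0.718]
    - [0, 1, -1, 0.2, 0.718]
    - [0, 1, -1, 0.2, 0.718]
    - [0, 1, -1, 0.2, 0.718]
    - [0, 1, -1, 0.2, 0.718]
  newtons: 25

```text
t: 0.95
ee_pos: [381.2, 344.6, 296.5]
tool_rot: [-1.236, 2.888, -0.0]
force: [-0.6, 1.2, -0.1]
grip_width: 0.497
```

```bash
python3 - <<'E'
from h import *
im=get('top','t1.png');c=im['color'].astype(int)
white=((c.min(2)>205)).astype(np.uint8);roi=np.zeros_like(white);roi[190:278,250:372]=1
k,lab,st,ce=cv2.connectedComponentsWithStats(white&roi)
for i in range(1,k):
    if st[i,4]>15:
        ys,xs=np.nonzero(lab==i);P=np.array([onz(im,x,y,130)[:2] for x,y in zip(xs,ys)]);mu=P.mean(0)
        ev,E=np.linalg.eigh(np.cov((P-mu).T));d=E[:,1];print(st[i],mu.round(1),np.arctan(d[1]/d[0]).round(3),(np.ptp((P-mu)@d)).round(1))
s=robot.read_state();print(s['t'],s['ee_pos'],R.from_rotvec(s['tool_rot']).as_matrix()[:,1],s['joint_positions'],s['grip_width'],s['force'])
E
```

```text
[284 194   9  17  68] [610.4 111.7] -0.363 34.4
[271 213  18  17  51] [572.5 127.8] 0.811 45.8
[351 219   8  17  64] [563.9 -20.1] -0.316 33.5
[274 223   7   6  18] [563.2 132.7] 0.799 15.2
[270 236   7  12  45] [533.7 139.7] -0.35 22.0
[338 246  24   4  55] [524.   -9.8] -1.494 45.2
[344 252   9   3  20] [513.   -6.5] -1.505 15.7
[338 261   6  12  46] [486.1   7.3] -0.27 22.5
1.0 [380.46651899 345.16123113 296.27183282] [-7.26889804e-01  6.86754113e-01  3.85272916e-05] [ 7.14384553e-01  1.98855474e-01  1.63020152e+00  1.59252282e-05
  1.31276951e+00 -1.67019804e+00] 0.49943361689229704 [-0.36628606 -1.68642794 -0.40273885]
```

Emit:
step_arm:
  plan:
    - [0, 0.963, -1, -0.2, 0]
    - [0, 0.963, -1, -0.2, 0]
    - [0, 0.963, -1, -0.2, 0]
    - [0, 0.963, -1, -0.2, 0]
    - [0, 0.963, -1, -0.2, 0]
    - [0, 0.963, -1, -0.2, 0]
    - [0, 0.963, -1, -0.2, 0]

```text
t: 1.7
ee_pos: [574.1, 143.5, 254.6]
tool_rot: [1.222, -2.892, 0.001]
force: [-0.5, 0.2, -0.3]
grip_width: 0.498
```

Emit:
step_arm:
  plan:
    - [0, 0, -0.097, 0, 0]
    - [0, 0, -0.097, 0, 0]
    - [0, 0, -0.097, -0.15, 0]
    - [0, 0, -0.097, -0.3, 0]
    - [0, 0, -0.097, -0.3, 0]

```text
t: 2.2
ee_pos: [569.2, 127.7, 192.7]
tool_rot: [1.229, -2.882, -0.004]
force: [-0.1, -0.3, 0.0]
grip_width: 0.503
```

```bash
python3 - <<'E'
from h import *
for n in('scene','top'):
    im=get(n);r=(250,140,400,220) if n=='scene' else (200,150,400,290)
    cv2.imwrite('pics/a_%s.png'%n,cv2.resize(im['color'][r[1]:r[3],r[0]:r[2],::-1],None,fx=4,fy=4,interpolation=cv2.INTER_CUBIC))
s=robot.read_state();print(s['t'],s['ee_pos'],s['joint_positions'],s['force'])
E
```

```text
2.3 [572.04116192 127.91379936 196.77603933] [ 2.00151453e-01  3.79623648e-01  1.62973771e+00  4.82889517e-04
  1.13252498e+00 -2.17759567e+00] [-0.08438321 -0.0784222   0.51031519]
```

View pics/a_scene.png

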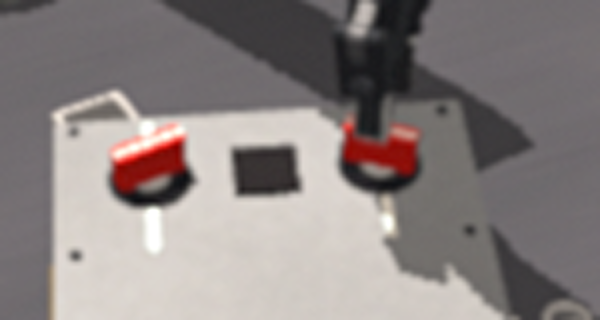

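View pics/a_top.png

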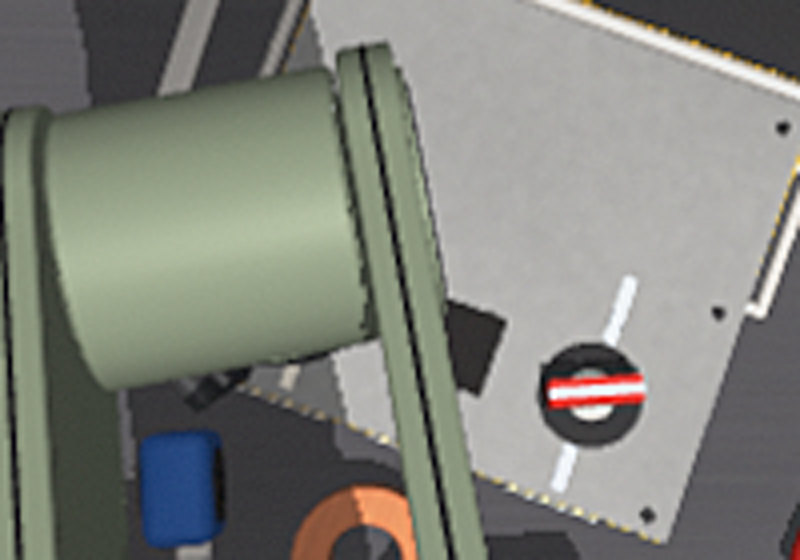

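Emit:
step_arm:
  plan:
    - [0, 0, 0, -0.08, 0]
    - [0, 0, 0, -0.16, 0]
    - [0, 0, 0, -0.16, 0]
    - [0, 0, 0, -0.16, 0]

```text
t: 2.7
ee_pos: [573.1, 127.4, 166.0]
tool_rot: [-1.232, 2.887, -0.001]
force: [0.0, -0.1, -0.2]
grip_width: 0.498
```

Emit:
step_arm:
  plan:
    - [-1, 0, 0, 0, 0]
    - [-1, 0, 0, 0, 0]
    - [-1, 0, 0, 0, 0]
    - [-1, 0, 0, 0, 0]
    - [-1, 0, 0, 0, 0]
    - [-1, 0, 0, 0, 0]
    - [-1, 0, 0, 0, 0]
    - [-1, 0, 0, 0, 0]
  newtons: 25

```text
t: 3.5
ee_pos: [572.1, 127.7, 164.6]
tool_rot: [-1.232, 2.89, 0.003]
force: [-2.7, 5.6, 3.9]
grip_width: 0.14
```

Emit:
step_arm:
  plan:
    - [-1, 0, 0, 0, -0.06]
    - [-1, 0, 0, 0, -0.12]
    - [-1, 0, 0, 0, -0.18]
    - [-1, 0, 0, 0, -0.24]
    - [-1, 0, 0, 0, -0.3]
    - [-1, 0, 0, 0, -0.36]
    - [-1, 0, 0, 0, -0.37]
    - [-1, 0, 0, 0, -0.37]

```text
t: 4.3
ee_pos: [572.7, 126.6, 164.5]
tool_rot: [-0.355, 3.121, -0.0]
force: [-0.3, 0.8, 2.4]
grip_width: 0.136
```

Emit:
step_arm:
  plan:
    - [-1, 0, 0, 0, -0.06]
    - [-1, 0, 0, 0, -0.12]
    - [-1, 0, 0, 0, -0.18]
    - [-1, 0, 0, 0, -0.24]
    - [-1, 0, 0, 0, -0.3]
    - [-1, 0, 0, 0, -0.36]
    - [-1, 0, 0, 0, -0.367]
    - [-1, 0, 0, 0, -0.367]

```text
t: 5.1
ee_pos: [572.6, 125.4, 164.3]
tool_rot: [0.545, 3.093, -0.004]
force: [0.8, -5.0, 2.8]
grip_width: 0.132
```

Emit:
step_arm:
  plan:
    - [-1, 0, 0, 0, 0]
    - [-1, 0, 0, 0, 0]
    - [-0.3, 0, 0, 0, 0]
    - [-0.3, 0, 0, 0, 0]
    - [-0.3, 0, 0, 0, 0]
    - [-0.3, 0, 0, 0, 0]

```text
t: 5.7
ee_pos: [572.1, 127.1, 164.1]
tool_rot: [-0.548, -3.093, -0.0]
force: [-0.2, -0.3, 0.6]
grip_width: 0.347
```

Emit:
step_arm:
  plan:
    - [-0.3, 0, 0, 0.1, 0]
    - [-0.3, 0, 0, 0.2, 0]
    - [-0.3, 0, 0, 0.3, 0]
    - [0, 0, 0, 0.3, 0]

```text
t: 6.1
ee_pos: [573.8, 127.3, 227.1]
tool_rot: [0.548, 3.088, 0.004]
force: [-0.6, -0.1, -0.4]
grip_width: 0.492
```

```bash
python3 - <<'E'
from h import *
s=robot.read_state();y=R.from_rotvec(s['tool_rot']).as_matrix()[:,1]
print(s['t'],s['ee_pos'],np.arctan2(y[1],y[0]),s['joint_positions'],s['force'])
im=get('scene')
cv2.imwrite('pics/b_s.png',cv2.resize(im['color'][140:220,250:400,::-1],None,fx=4,fy=4,interpolation=cv2.INTER_CUBIC))
E
```

```text
6.1 [573.75224041 127.32106317 227.12656525] 1.219821427644037 [ 1.98659392e-01  3.55995857e-01  1.58555063e+00  3.07611974e-04
  1.19390307e+00 -1.02126558e+00] [-0.60086006 -0.11943159 -0.43693852]
```

View pics/b_s.png

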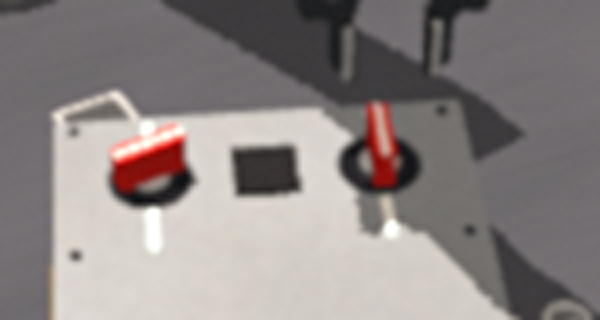

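Emit:
step_arm:
  plan:
    - [0, -0.241, -0.665, 0, -0.728]
    - [0, -0.241, -0.665, 0, -0.728]
    - [0, -0.241, -0.665, 0, -0.728]
    - [0, -0.241, -0.665, 0, -0.728]
    - [0, -0.241, -0.665, 0, -0.728]
    - [0, -0.241, -0.665, 0, -0.728]
    - [0, -0.241, -0.665, 0, -0.728]
    - [0, -0.241, -0.665, 0, -0.728]

```text
t: 6.95
ee_pos: [523.3, -6.1, 222.8]
tool_rot: [-2.14, -2.298, 0.003]
force: [0.5, -0.1, -0.3]
grip_width: 0.498
```

Emit:
step_arm:
  plan:
    - [0, 0, 0, -0.1, 0]
    - [0, 0, 0, -0.14, 0]
    - [0, 0, 0, -0.14, 0]
    - [0, 0, 0, -0.14, 0]

```text
t: 7.35
ee_pos: [524.0, -6.1, 196.0]
tool_rot: [-2.135, -2.304, 0.001]
force: [1.0, 0.7, 0.2]
grip_width: 0.5
```

```bash
python3 - <<'E'
from h import *
s=robot.read_state();y=R.from_rotvec(s['tool_rot']).as_matrix()[:,1]
print(s['t'],s['ee_pos'],np.arctan2(y[1],y[0]),s['joint_positions'],s['force'])
im=get('scene')
cv2.imwrite('pics/c_s.png',cv2.resize(im['color'][140:220,250:400,::-1],None,fx=4,fy=4,interpolation=cv2.INTER_CUBIC))
im=get('top')
cv2.imwrite('pics/c_t.png',cv2.resize(im['color'][150:290,200:400,::-1],None,fx=4,fy=4,interpolation=cv2.INTER_CUBIC))
E
```

```text
7.35 [523.98801019  -6.13659112 196.0077439 ] 0.07605519828189888 [-3.36843880e-02  2.87882741e-01  1.77277967e+00  5.31749625e-05
  1.08171552e+00 -1.09764536e-01] [1.03787638 0.71134416 0.20030202]
```

View pics/c_s.png

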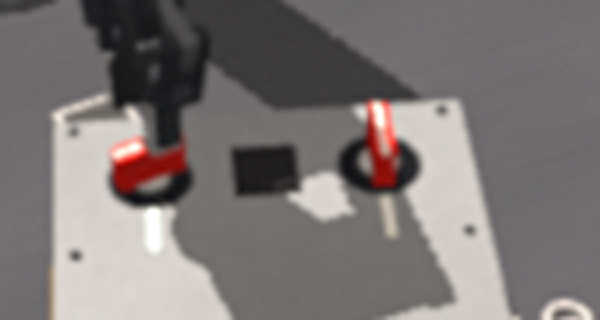

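View pics/c_t.png

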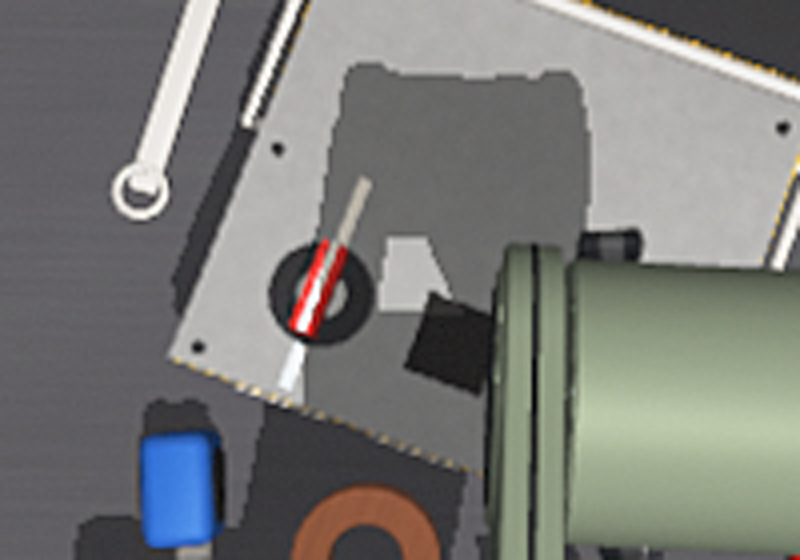

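Emit:
step_arm:
  plan:
    - [0, 0, 0, -0.08, 0]
    - [0, 0, 0, -0.16, 0]
    - [0, 0, 0, -0.16, 0]
    - [0, 0, 0, -0.16, 0]

```text
t: 7.85
ee_pos: [524.4, -6.2, 164.9]
tool_rot: [2.135, 2.304, 0.001]
force: [0.7, 0.3, -0.6]
grip_width: 0.499
```

Emit:
step_arm:
  plan:
    - [-1, 0, 0, 0, 0]
    - [-1, 0, 0, 0, 0]
    - [-1, 0, 0, 0, 0]
    - [-1, 0, 0, 0, 0]
    - [-1, 0, 0, 0, 0]
    - [-1, 0, 0, 0, 0]
    - [-1, 0, 0, 0, 0]

```text
t: 8.55
ee_pos: [523.3, -6.2, 164.2]
tool_rot: [-2.135, -2.303, 0.002]
force: [-4.5, -0.3, 4.3]
grip_width: 0.142
```

Emit:
step_arm:
  plan:
    - [-1, 0, 0, 0, 0.06]
    - [-1, 0, 0, 0, 0.12]
    - [-1, 0, 0, 0, 0.18]
    - [-1, 0, 0, 0, 0.24]
    - [-1, 0, 0, 0, 0.3]
    - [-1, 0, 0, 0, 0.36]
    - [-1, 0, 0, 0, 0.37]
    - [-1, 0, 0, 0, 0.37]

```text
t: 9.35
ee_pos: [523.6, -6.1, 164.1]
tool_rot: [-1.387, -2.817, 0.0]
force: [-4.8, 0.0, 3.7]
grip_width: 0.134
```

Emit:
step_arm:
  plan:
    - [-1, 0, 0, 0, 0.06]
    - [-1, 0, 0, 0, 0.12]
    - [-1, 0, 0, 0, 0.18]
    - [-1, 0, 0, 0, 0.24]
    - [-1, 0, 0, 0, 0.3]
    - [-1, 0, 0, 0, 0.36]
    - [-1, 0, 0, 0, 0.36]
    - [-1, 0, 0, 0, 0.36]

```text
t: 10.15
ee_pos: [524.1, -5.9, 164.4]
tool_rot: [0.548, 3.093, 0.001]
force: [-5.3, 1.2, 4.3]
grip_width: 0.129
```

Emit:
step_arm:
  plan:
    - [-1, 0, 0, 0, 0]
    - [-1, 0, 0, 0, 0]
    - [-0.3, 0, 0, 0, 0]
    - [-0.3, 0, 0, 0, 0]
    - [-0.3, 0, 0, 0, 0]
    - [-0.3, 0, 0, 0, 0]

```text
t: 10.75
ee_pos: [524.6, -6.3, 164.3]
tool_rot: [0.544, 3.093, 0.0]
force: [-1.2, 0.1, 0.0]
grip_width: 0.348
```

Emit:
step_arm:
  plan:
    - [-0.3, 0, 0, 0.1, 0]
    - [-0.3, 0, 0, 0.2, 0]
    - [-0.3, 0, 0, 0.4, 0]
    - [-0.3, -0.7, 0, 0.4, 0]
    - [-1, -0.7, 0, 0.4, 0]
    - [-1, -0.7, 0, 0.4, 0]
    - [-1, -0.7, 0, 0.4, 0]
    - [-1, -0.7, 0, 0.4, 0]

```text
t: 11.55
ee_pos: [384.2, -6.2, 244.9]
tool_rot: [0.544, 3.091, 0.001]
force: [0.7, 0.3, 0.3]
grip_width: 0.003
```

```bash
cat > m.py <<'E'
from h import *
import sys
s=robot.read_state();y=R.from_rotvec(s['tool_rot']).as_matrix()[:,1]
print(s['t'],s['ee_pos'],np.arctan2(y[1],y[0]),s['joint_positions'],s['force'],s['grip_width'])
im=get('scene')
cv2.imwrite('pics/%s_s.png'%sys.argv[1],cv2.resize(im['color'][140:220,250:400,::-1],None,fx=4,fy=4,interpolation=cv2.INTER_CUBIC))
im=get('top')
cv2.imwrite('pics/%s_t.png'%sys.argv[1],cv2.resize(im['color'][150:290,200:400,::-1],None,fx=4,fy=4,interpolation=cv2.INTER_CUBIC))
c=im['color'].astype(int);H=float(sys.argv[2]) if len(sys.argv)>2 else 160
for ch,(u,v) in dict(L=(280,222),R=(348,248)).items():
    m=np.zeros(c.shape[:2],np.uint8);cv2.circle(m,(u,v),22,1,-1)
    red=((c[...,0]>90)&(c[...,1]<0.5*c[...,0])&(c[...,2]<0.5*c[...,0]))&(m>0)
    ys,xs=np.nonzero(red)
    if len(xs)<20: print(ch,'hidden',len(xs));continue
    P=np.array([onz(im,x,y,H)[:2] for x,y in zip(xs,ys)]);mu=P.mean(0);ev,E=np.linalg.eigh(np.cov((P-mu).T));d=E[:,1]
    print(ch,len(xs),mu.round(1),np.arctan(d[1]/d[0]).round(3))
E
python3 m.py d
```

```text
11.55 [384.22934632  -6.23880631 244.90700257] 1.2224255368811505 [-4.61667194e-02  2.22843721e-02  1.97040560e+00  5.57343147e-07
  1.14615882e+00 -1.26859142e+00] [0.74921627 0.31116852 0.34622931] 0.0026384239355767766
L 109 [569.8 125.7] -0.349
R 94 [524.1  -5. ] -0.334
```

View pics/d_t.png

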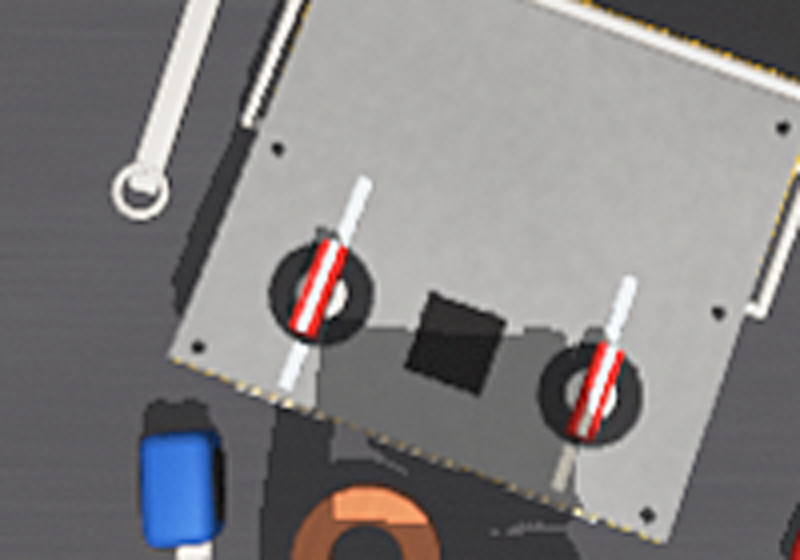

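View pics/d_s.png

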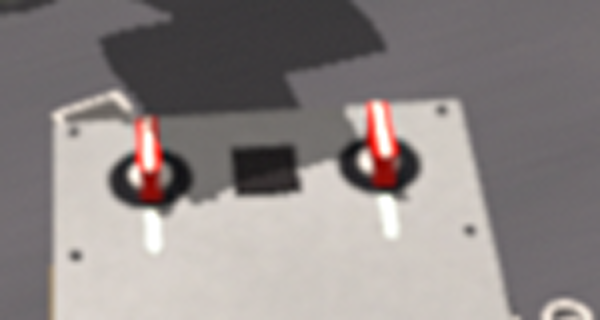

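```bash
python3 - <<'E'
from h import *
im=get('top');print(onz(im,313.9,235.9,133))
E
```

```text
[544.78247975  59.7855384  133.        ]
```

Emit:
step_arm:
  plan:
    - [-1, 0.807, 0.332, 0, 0]
    - [-1, 0.807, 0.332, 0, 0]
    - [-1, 0.807, 0.332, 0, 0]
    - [-1, 0.807, 0.332, 0, 0]
    - [-1, 0.807, 0.332, -0.2, 0]
    - [-1, 0.807, 0.332, -0.35, 0]
    - [-1, 0.807, 0.332, -0.35, 0]
    - [-1, 0.807, 0.332, -0.35, 0]

```text
t: 12.5
ee_pos: [546.4, 60.3, 174.1]
tool_rot: [-0.544, -3.094, 0.0]
force: [0.7, 0.1, 0.1]
grip_width: -0.002
```

```bash
python3 m.py e
```

```text
12.5 [546.42161641  60.32447704 174.14558379] 1.2226073322555104 [ 8.89996675e-02  3.46069016e-01  1.74616081e+00  7.29364949e-05
  1.04987358e+00 -1.13364394e+00] [0.73235163 0.10277664 0.12089349] -0.001827167796881263
L hidden 0
R hidden 0
```

View pics/e_s.png

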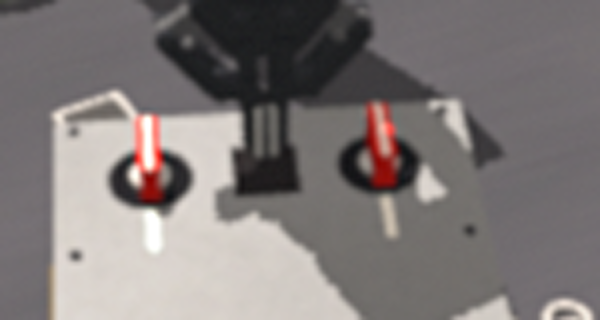

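Emit:
step_arm:
  plan:
    - [-1, 0, 0, -0.04, 0]
    - [-1, 0, 0, -0.08, 0]
    - [-1, 0, 0, -0.1, 0]
    - [-1, 0, 0, -0.12, 0]
    - [-1, 0, 0, -0.12, 0]

```text
t: 13.1
ee_pos: [545.4, 60.5, 150.5]
tool_rot: [-0.545, -3.094, -0.001]
force: [-0.9, 0.5, 4.8]
grip_width: 0.001
```

Cover moving at ~5 N; go on past the jam height (~150).

Emit:
step_arm:
  plan:
    - [-1, 0, 0, -0.01, 0]
    - [-1, 0, 0, -0.02, 0]
    - [-1, 0, 0, -0.025, 0]
    - [-1, 0, 0, -0.025, 0]

```text
t: 13.5
ee_pos: [545.1, 60.6, 145.9]
tool_rot: [-0.544, -3.093, -0.001]
force: [-2.7, 1.9, 6.0]
grip_width: -0.001
```

Emit:
step_arm:
  plan:
    - [-1, 0, 0, -0.005, 0]
    - [-1, 0, 0, -0.01, 0]
    - [-1, 0, 0, -0.01, 0]
    - [-1, 0, 0, -0.01, 0]

```text
t: 13.9
ee_pos: [545.0, 60.6, 144.3]
tool_rot: [-0.545, -3.093, -0.001]
force: [-2.5, 1.0, 8.4]
grip_width: -0.001
```

Emit:
step_arm:
  plan:
    - [-1, 0, 0, -0.005, 0]
    - [-1, 0, 0, -0.01, 0]
    - [-1, 0, 0, -0.01, 0]
    - [-1, 0, 0, -0.01, 0]

```text
t: 14.3
ee_pos: [545.0, 60.6, 143.0]
tool_rot: [-0.544, -3.094, -0.001]
force: [-5.2, 1.9, 12.1]
grip_width: 0.005
```

Emit:
step_arm:
  plan:
    - [-1, 0, 0, -0.005, 0]
    - [-1, 0, 0, -0.01, 0]
    - [-1, 0, 0, -0.01, 0]
    - [-1, 0, 0, -0.01, 0]

```text
t: 14.7
ee_pos: [544.9, 60.6, 141.9]
tool_rot: [0.545, 3.094, 0.002]
force: [-5.4, 1.3, 18.5]
grip_width: -0.001
```

Emit:
step_arm:
  plan:
    - [-1, 0, 0, -0.003, 0]
    - [-1, 0, 0, -0.006, 0]
    - [-1, 0, 0, -0.006, 0]
    - [-1, 0, 0, -0.006, 0]

```text
t: 15.1
ee_pos: [545.0, 60.6, 141.7]
tool_rot: [0.544, 3.093, 0.002]
force: [-8.0, 1.3, 23.8]
grip_width: 0.003
```

Emit:
step_arm:
  plan:
    - [-1, 0, 0, -0.003, 0]
    - [-1, 0, 0, -0.006, 0]
    - [-1, 0, 0, -0.006, 0]
    - [-1, 0, 0, -0.006, 0]

```text
t: 15.5
ee_pos: [545.0, 60.7, 141.5]
tool_rot: [0.544, 3.093, 0.002]
force: [-10.2, 0.5, 29.9]
grip_width: -0.003
```

```bash
python3 m.py f; python3 -c "
from h import *
get('scene','f_full.png');get('top','f_topfull.png')"
```

```text
15.5 [544.95459906  60.65067808 141.52473376] 1.222294289102389 [ 8.93404104e-02  3.76396804e-01  1.79316481e+00  1.18600567e-03
  9.70628718e-01 -1.13362239e+00] [-10.23517087   0.45202562  29.94994241] -0.0031560238055382086
L hidden 0
R hidden 0
```

View pics/f_full.png

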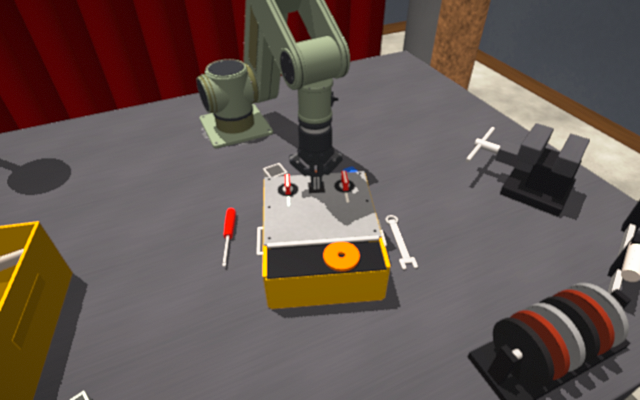

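View pics/f_s.png

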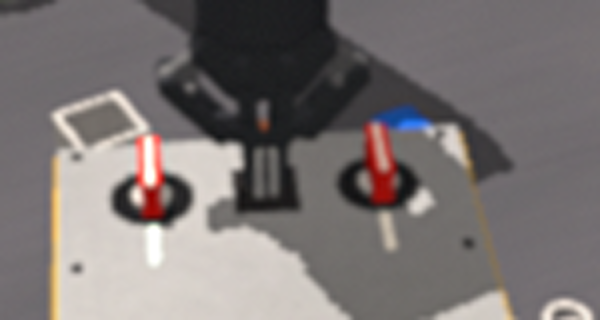

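View pics/f_topfull.png

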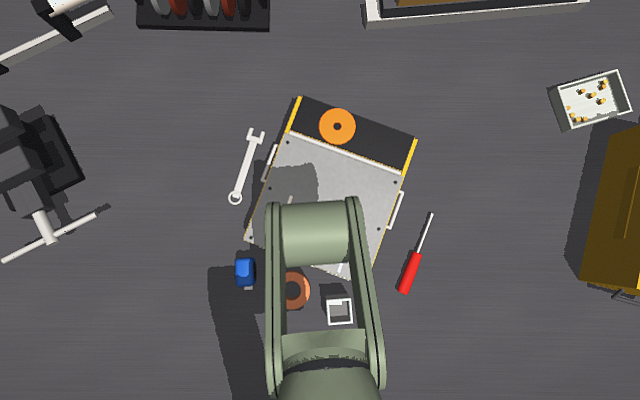

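Emit:
step_arm:
  plan:
    - [-1, 0, 0, 0, 0]
    - [-1, 0, 0, 0, 0]
    - [-1, 0, 0, 0, 0]
    - [-1, 0, 0, 0, 0]
    - [-1, 0, 0, 0, 0]

```text
t: 16.2
ee_pos: [545.0, 60.7, 141.5]
tool_rot: [0.544, 3.093, 0.002]
force: [-10.5, 1.8, 29.2]
grip_width: 0.001
```

```bash
python3 -c "
from h import *
s=robot.read_state();print(s['t'],s['ee_pos'],s['force']);print(robot.job_done())"
```

```text
16.2 [544.95329912  60.67701605 141.54228508] [-10.53308506   1.79422772  29.15338774]
the job is handed in; nothing more can be done
None
```

The cover is shut and the job is handed in at 16.2 s, with the arm still pressing the pad.

- **Fasteners:** I turned the left one about 1.16 rad clockwise and the right one about 1.15 rad anticlockwise. After I let go, the top view put the wings at −0.349 and −0.334 rad. The white lines measured about −0.35 and −0.34 rad, so both are in line within about 0.02 rad.
- **Cover:** It went down past the jam height without catching. The force rose through the rubber seats and then became rigid. It ended at about 29 N downward and steady, with the fingertips at about 116.5 mm, against 117 mm for the shut pad top.
- **Sideways force:** There was also about 10 N of sideways force at the pad, with no slip seen.
- **Bystanders:** In the last pictures the screwdriver, wrench, tape measure, disc, spool and tube look unmoved by eye. The arm partly covered the spool in the top view.
- **Not checked:** In the final pose the arm hid both wings from the top camera, so I could not measure their angles again. The scene camera still showed both in line.

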